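# Uncover the drying station and unclip the slide cassette

### The job

The blood smears in the drying station are dry. Lift the orange dust cover off (the black fin is its handle), hang it astride the bar of the cover rail, one wall on each side of the bar, and let it go; then pinch the two blue spring catches of the slide cassette together, lift the cassette out of the station without forcing it, and finish still holding it by the pinched catches, upright and still, about 10 cm above its seat and clear of the station, the rail and the cover. Leave the timer, the tip box and the swab tub where they are.

Things in the scene. Friction and masses are not known exactly. Their poses are not given: they have to be found in the camera images.
- dock: drying station, fixed: white housing, 22 mm high, 112 mm wide (y), x -85 to +62 mm, low control strip in front (-x). Origin: centre of the cassette seat, at worktop level; z up; the seat is the top, 22 mm up. End guides 22 mm high stand 1 mm round the cassette's ends. Two steel keepers, 24 mm wide, lips over the catches' hooks: tops 38 mm above the seat, outer faces at y = +-36 mm.
- cassette: white tray of eight slides latched on the seat, 86 mm long (x), 30 wide (y), 30 high, 0.18 kg. Origin: centre of its underside; z up. Beside each long side a blue catch, 30 mm wide (x), hinged near the underside, top 72 mm up. At rest they lean out: 58 mm apart outside at 62 mm height, 64 at the top; pinched fully in: upright, 38 mm apart. Only then can it be lifted.
- cassette_pinch (a point): point midway between the two catches, 62 mm above the cassette's underside: pinch here along the cassette's y, fingertips above the keepers (keeper tops are 24 mm below this point)
- catch_left (a joint): angle of the catch on the cassette's +y side: 0 at rest (leaning out, hooked under the keeper), 0.2 rad pinched fully in; free of the keeper above about 0.15. Spring: pinching takes about 3 N at first and 6 N at the end
- catch_right (a joint): the same for the catch on the cassette's -y side
- cover: orange see-through dust cover, loose, 0.15 kg: 3 mm sheet bent to an arch, 80 mm long (x, its ridge), 90 wide (y), open at both ends; walls 52 mm high, 84 apart inside, then a half-round top, 94 mm high inside at the ridge. Origin: centre between the walls' lower edges; z up. Stands over the cassette. Black fin along the ridge, 56 mm (x) by 10 mm (y), 98 to 128 mm above the origin.
- cover_fin (a point): point inside the fin, 118 mm above the cover's origin, for a pinch along the cover's y
- cover_ridge (a point): point on the underside of the cover's top, at mid length, 94 mm above the cover's origin; it comes to rest 7 mm above the bar's axis when the cover hangs
- rail: cover rail, fixed: grey base 170x84 mm, two posts, horizontal steel bar 14 mm thick along its x, axis 140 mm above the worktop; 128 mm of bar free between the black end blocks (tops 151 mm up). Origin: centre of the base at worktop level; z up. Station and rail may change places.
- rail_mid (a point): mid point of the bar, on its axis; x along the bar
- timer: bystander: white and red lab timer, 58 mm across, 36 mm high; leave it
- tip_box: bystander: blue-grey box of white pipette tips, 82x118x40 mm; leave it
- swab_tub: bystander: round tub of cotton buds, 77 mm across, 80 mm high; leave it
- jug_1: obstacle, fixed: the nearer big white jug on the right of the worktop, about 0.2 m across and 0.5 m high; go round it. Origin: centre of its underside
- tower: obstacle, fixed: tall white instrument behind the work, 125 mm wide (y), 240 mm deep (x), 0.52 m high. Origin: about the centre of its underside

How it is judged:
By the outcome, as a careful person would: the job done as asked, in the order asked, and still so for the second after the job is handed in, while the arm keeps its last pose, push and grip.
It also fails if it takes over 54 s, if anything falls off the work surface, if the arm or the gripper's body presses on something with over 40 N, if the wrist force passes 120 N, or if a joint passes its speed limit or range.

### The arm

A 7-joint arm with a two-finger parallel gripper is mounted at the origin on a cart in front of the work surface, level with it; the furniture and walls round the work are solid. World frame = base frame: x ahead of the robot, y to its left, z up, the work surface at z = 0. Lengths are in m, angles in rad, forces in N, time in s.
With the tool pointing down it reaches from about 0.425 to 1.025 m from the base axis. Payload 9.4 kg.
Tool frame: the origin (TCP) lies at the very end of the fingers, on their centre line; the grasp point (between the pads) lies 19 mm behind it; z points along the fingers, y is the line along which they close (so a half turn about z gives the same grasp; the last joint's range is limited). The gripper opens to 85 mm and grips with 20 to 120 N. Pads are 22 mm wide; open, the fingers measure 114 mm over their backs; the gripper's body (76 mm by 85 mm) begins 54 mm behind the grasp point. The pads swing forward as they close: fully open they stand 13 mm farther back than shut.
Start: joints at [-1.383, 0.599, -0.003, 1.599, 0.002, 0.943, -0.08], TCP at [0.19, 0.7, 0.231] pointing down, gripper open.
Joint ranges: [-2.57, 2.57], [-0.35, 1.97], [-1.29, 1.29], [0.11, 2.56], [-1.05, 4.19], [0.11, 1.86], [-2.63, 2.63]. Speed limits (rad/s): [2.22, 2.22, 3.01, 3.01, 3.14, 3.14, 3.14].

### API

Orientations are given as [roll, pitch, yaw] about the fixed x, y, z axes, in that order (R = Rz(yaw) Ry(pitch) Rx(roll)).
In Python, from cell import bot gives the robot as it stands.
- The arm moves only by the shell command python3 -m pendant 'ROWS'. ROWS is JSON, a list of rows, each an object of numbers: "fingers": the closure in counts, from 0 (fully open) to 255 (shut); "x", "y", "z": the shift along the tool's x, y, z in units of 30 mm (1.0 is 30 mm); "rx", "ry", "rz": the turn, a rotation vector about the tool's x, y, z in units of 5 degrees (1.0 is 5 degrees). A call has exactly 8 rows; each row shifts and turns the commanded pose from where the row before left it, along the tool's axes as they then stand; what a row does not reach is not made up. A row lasts 1/10 s, in which the tool goes at most 50 mm and 8.59 degrees, less where a joint would pass 70% of its speed; a pose out of reach is approached as far as the arm can. A call is refused whole if a number of a shift passes 1 or a number of a turn 1, either way. A call with a gripper value outside its range is refused whole. The fingers move at their own pace and stop on an object; the grip force is fixed at half the most. Time passes only in rows, so rows that do not move let the fingers close, or fill a call up. It gives the time, the measured TCP pose, the force, the opening and the grip force at its end, in the units of the state.
- bot.get_obs(): the state, without advancing time (a new reading comes with each control period).
- bot.capture(name): name is "side" or "top" or "wrist"; returns (picture, depth): 400x640x3 uint8, blue, green, red; 400x640 float32, m along the optical axis (not along the pixel's ray), 0 where there is no reading.
- bot.get_calibration(name): a dict with "intrinsics" (3x3 intrinsics, pixels), "origin" and "rotation" of the camera in the world. Camera axes: x right, y up, looking along -z (the intrinsics and any distortion apply to the point x, -y, -z); pixel columns grow to the right and rows downward; lengths in m; the calibration is good to about 2 mm. A picture is of the moment at which its call begins: read the wrist's pose just before it. get_calibration takes no time and is no camera call; for the wrist camera it gives the pose at the moment of the call.
- bot.hand_in(): hands the job in; it is judged then, once.
Trained networks look in the newest picture that a camera, given by its name, has taken for a name from the list of things; names that differ only in an ending like _2 or _b are one class to them, and where a whole thing is asked for, a point or a joint stands for the part that bears it (a point fixed in the world has none). Each returns a list of dicts, best first, with "conf" (0 to 1); they miss things now and then, are a little off and sometimes report something else, mostly with a low value. They report only what shows in the picture. A call takes as long as a camera call.
- bot.outline_of(camera, thing): "mask" (400x640 bool, what is visible of it) and "rect" ([left, top, right, bottom] in pixels, round what is visible of it).
The state is a dict: "clock": time; "joints": joint angles; "qvel": joint speeds; "joint_torque": joint torques, N m; "eef_pos": TCP position; "tool_rot": TCP orientation; "contact_force": force on the tool from outside, world axes, zero at the start; "moment": the same for the moment, N m; "gripper_width": finger opening in m; "gripper_force": force on a finger pad.
Only numpy, scipy, OpenCV 4.12 (cv2) and the standard library are available. Lean on these libraries where they do the work, as an engineer would, in place of code of your own. Each camera call takes 0.05 s, during which the arm holds its last target. There are 200 camera calls.

## Working session

There is one attempt and no reset: what is moved stays moved. The work goes in short steps, Python scripts to look and compute and a shell command to move; the robot and the scene stay as the last step left them, time stands still between calls to the robot, and variables do not carry over. Pictures are saved under pics/ and viewed, at most 10 in all, crops included, and the job is handed in when it is done.

```bash
mkdir -p pics; ls; cat > h.py <<'E'
import numpy as np, cv2
from cell import bot
def pts(cam, mask, depth, cal=None):
    c=cal or bot.get_calibration(cam); K=np.array(c["intrinsics"]); R=np.array(c["rotation"]); o=np.array(c["origin"])
    v,u=np.nonzero(mask&(depth>0)); d=depth[v,u]
    p=np.stack([(u-K[0,2])/K[0,0]*d, -(v-K[1,2])/K[1,1]*d, -d],1)
    return p@R.T+o
E
python3 - <<'E'
from h import *
ob=bot.get_obs(); print({k:np.round(v,3) for k,v in ob.items()})
ims=[]
for cam in ("top","side"):
    cal=bot.get_calibration(cam); print(cam,cal)
    im,d=bot.capture(cam); ims.append(im); np.savez(f"{cam}0.npz",im=im,d=d)
    for t in ("dock","cassette","cover","rail","timer","tip_box","swab_tub","jug_1","tower","cover_fin"):
        for r in bot.outline_of(cam,t)[:1]:
            m=r["mask"]; p=pts(cam,m,d)
            np.save(f"m_{cam}_{t}.npy",m)
            if len(p): print(cam,t,round(r["conf"],2),r["rect"],np.round(np.median(p,0),3),np.round(np.percentile(p,2,axis=0),3),np.round(np.percentile(p,98,axis=0),3))
cv2.imwrite("pics/a.png",ims[0]); cv2.imwrite("pics/b.png",ims[1])
print(bot.get_obs()["clock"])
E
```

```text
pics
{'clock': np.float64(0.0), 'joints': array([-1.383,  0.6  , -0.003,  1.6  ,  0.002,  0.943, -0.08 ]), 'qvel': array([-0.   ,  0.   ,  0.   , -0.002,  0.   , -0.004, -0.001]), 'joint_torque': array([ 1.0000e-03, -7.7645e+01,  1.5650e+00, -2.5801e+01,  1.2000e-02,
        9.0000e-03, -0.0000e+00]), 'eef_pos': array([0.19 , 0.699, 0.23 ]), 'tool_rot': array([-3.14 ,  0.   ,  2.877]), 'contact_force': array([-0.017, -0.133,  0.219]), 'moment': array([ 0.011, -0.027, -0.01 ]), 'gripper_force': np.float64(0.0), 'gripper_width': np.float64(0.085)}
top {'intrinsics': array([[410.14525004,   0.        , 314.21488219],
       [  0.        , 410.14525004, 203.04210131],
       [  0.        ,   0.        ,   1.        ]]), 'origin': array([ 0.29964567, -0.11824426,  1.22399574]), 'rotation': array([ 2.38510266e-01, -1.10063463e-04, -1.59685719e+00])}Traceback (most recent call last):
  File "<stdin>", line 9, in <module>
  File "h.py", line 7, in pts
    return p@R.T+o
           ~~~~~^~
ValueError: operands could not be broadcast together with shapes (891,) (3,)
```

```bash
sed -i 's/R=np.array(c\["rotation"\])/R=Rot.from_euler("xyz",c["rotation"]).as_matrix()/; 1i from scipy.spatial.transform import Rotation as Rot' h.py
python3 - <<'E'
from h import *
ims=[]
for cam in ("top","side"):
    cal=bot.get_calibration(cam); print(cam,np.round(cal["origin"],3),np.round(cal["rotation"],3),cal["intrinsics"][0][0])
    im,d=bot.capture(cam); ims.append(im); np.savez(f"{cam}0.npz",im=im,d=d)
    for t in ("dock","cassette","cover","rail","timer","tip_box","swab_tub","jug_1","tower","cover_fin"):
        for r in bot.outline_of(cam,t)[:1]:
            m=r["mask"]; p=pts(cam,m,d)
            np.save(f"m_{cam}_{t}.npy",m)
            if len(p): print(cam,t,round(r["conf"],2),r["rect"],np.round(np.median(p,0),3),np.round(np.percentile(p,2,axis=0),3),np.round(np.percentile(p,98,axis=0),3))
cv2.imwrite("pics/a.png",ims[0]); cv2.imwrite("pics/b.png",ims[1])
print(bot.get_obs()["clock"])
E
```

```text
top [ 0.3   -0.118  1.224] [ 0.239 -0.    -1.597] 410.145250039425
top dock 0.93 [261.5, 208.5, 302.5, 263.9] [ 0.45  -0.033  0.02 ] [ 0.417 -0.086  0.012] [0.565 0.034 0.044]
top cassette 0.49 [266.5, 215.9, 297.6, 245.7] [ 0.498 -0.032  0.112] [ 0.46  -0.072  0.042] [0.539 0.017 0.15 ]
top cover 0.97 [265.2, 215.3, 298.9, 250.8] [ 0.498 -0.033  0.111] [ 0.46  -0.073  0.021] [0.543 0.017 0.15 ]
top rail 0.92 [340.6, 198.0, 378.2, 263.3] [ 0.491 -0.254  0.009] [ 0.413 -0.298  0.003] [ 0.575 -0.218  0.15 ]
top timer 0.6 [202.6, 258.8, 225.0, 278.5] [0.404 0.167 0.026] [0.38  0.144 0.01 ] [0.431 0.196 0.041]
top tip_box 0.93 [253.8, 175.0, 292.8, 203.6] [0.637 0.003 0.034] [ 0.6   -0.054  0.007] [0.681 0.06  0.044]
top swab_tub 0.96 [199.2, 201.9, 229.1, 228.6] [0.554 0.17  0.083] [0.521 0.138 0.003] [0.589 0.207 0.088]
top cover_fin 0.72 [264.9, 215.1, 295.7, 243.3] [ 0.499 -0.032  0.112] [ 0.461 -0.073  0.033] [0.54  0.016 0.15 ]
side [0.161 0.533 0.574] [ 1.046 -0.025 -2.572] 362.4805162180034
side dock 0.96 [282.7, 262.8, 359.4, 299.1] [0.455 0.001 0.02 ] [ 0.419 -0.067  0.006] [0.569 0.038 0.044]
side cassette 0.74 [324.1, 248.4, 338.5, 268.4] [ 0.48  -0.024  0.051] [ 0.465 -0.048  0.046] [ 0.497 -0.007  0.066]
side cover 0.8 [292.0, 215.0, 345.6, 281.9] [0.497 0.003 0.093] [ 0.462 -0.066  0.026] [0.544 0.024 0.148]
side rail 0.69 [330.7, 171.3, 402.2, 242.4] [ 0.492 -0.253  0.009] [ 0.417 -0.293  0.005] [ 0.573 -0.216  0.148]
side timer 0.66 [291.9, 331.8, 320.8, 366.7] [0.403 0.182 0.024] [0.382 0.152 0.004] [0.433 0.2   0.039]
side tip_box 0.81 [235.7, 230.0, 295.2, 278.2] [0.632 0.02  0.034] [ 0.603 -0.066  0.004] [0.682 0.064 0.041]
side swab_tub 0.82 [219.1, 269.9, 262.9, 326.8] [0.554 0.185 0.083] [0.524 0.141 0.002] [0.593 0.211 0.085]
side cover_fin 0.78 [295.9, 214.4, 344.7, 280.1] [0.498 0.003 0.091] [ 0.462 -0.066  0.025] [0.547 0.024 0.148]
1.2
```

View pics/a.png

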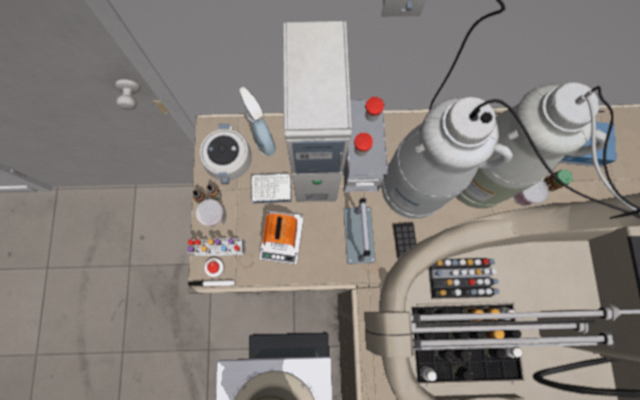

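View pics/b.png

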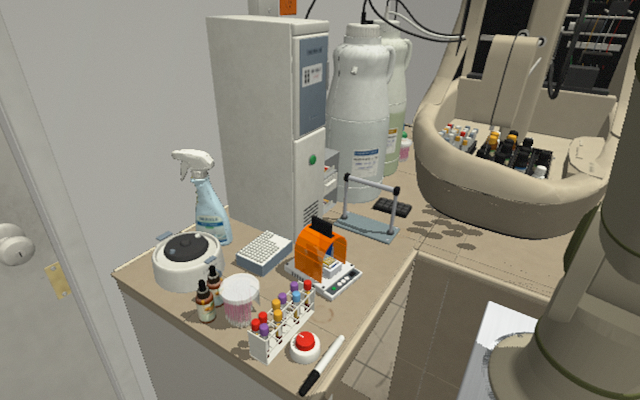

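```bash
python3 - <<'E'
from h import *
for cam in ("top","side"):
    z=np.load(cam+"0.npz"); d=z["d"]
    for t,lo,hi in (("cover",.13,.16),("rail",.125,.147),("rail",0.0,.02),("dock",.015,.03)):
        p=pts(cam,np.load(f"m_{cam}_{t}.npy"),d); q=p[(p[:,2]>lo)&(p[:,2]<hi)]
        r=cv2.minAreaRect(q[:,:2].astype(np.float32)*1000)
        print(cam,t,lo,len(q),np.round(q.mean(0),4),r)
    m=np.load(f"m_{cam}_rail.npy");p=pts(cam,m,d)
p=pts("top",np.ones((400,640),bool),np.load("top0.npz")["d"])
for n,c in (("all",(p[:,2]>.06)),):
    for x in np.arange(.3,1.0,.05):
        print(round(x,2),[ (lambda s: round(float(s.max()),2) if len(s) else None)(p[(abs(p[:,0]-x)<.025)&(abs(p[:,1]-y)<.025),2]) for y in np.arange(.2,-.6,-.05)])
E
```

```text
top cover 0.13 89 [ 0.4977 -0.0263  0.1469] ((499.31085205078125, -25.603391647338867), (10.187129020690918, 54.100460052490234), 82.79429626464844)
top rail 0.125 205 [ 0.4913 -0.2575  0.1438] ((494.38677978515625, -257.4325866699219), (156.6634521484375, 15.892518997192383), 1.2746485471725464)
top rail 0.0 1277 [ 0.4911 -0.254   0.0081] ((505.8093566894531, -258.1914978027344), (193.91897583007812, 85.7801513671875), 1.9192782640457153)
top dock 0.015 705 [ 0.465  -0.032   0.0206] ((491.6239929199219, -25.90508270263672), (112.16818237304688, 146.81707763671875), 80.86969757080078)
side cover 0.13 196 [ 0.5002 -0.0213  0.1418] ((502.1845703125, -22.811298370361328), (8.347685813903809, 53.07936096191406), 83.09447479248047)
side rail 0.125 251 [ 0.4932 -0.2527  0.1416] ((496.8731994628906, -253.63787841796875), (153.5115509033203, 14.651442527770996), 1.8254709243774414)
side rail 0.0 1018 [ 0.495  -0.2505  0.0086] ((500.2293395996094, -290.5207824707031), (172.13760375976562, 155.1565704345703), 3.036064863204956)
side dock 0.015 975 [ 0.466  -0.0044  0.0202] ((493.9617614746094,
[... 800 characters left out ...]
.65 [0.1, 0.11, 0.05, 0.05, 0.05, 0.52, 0.53, 0.53, 0.52, 0.24, 0.18, 0.45, 0.55, 0.57, 0.55, 0.45]
0.7 [0.08, 0.09, 0.09, 0.06, 0.04, 0.52, 0.52, 0.53, 0.52, 0.25, 0.24, 0.44, 0.5, 0.5, None, 0.45]
0.75 [0.09, 0.1, 0.09, 0.24, 0.23, 0.52, 0.53, 0.53, 0.53, 0.18, 0.24, 0.01, 0.01, None, None, 0.31]
0.8 [0.07, 0.09, 0.09, 0.26, 0.25, 0.52, 0.52, 0.53, 0.52, 0.25, 0.58, 0.01, 0.01, 0.59, 0.58, None]
0.85 [0.01, 0.08, 0.06, 0.26, 0.01, 0.52, 0.52, 0.53, 0.52, 0.56, 0.58, 0.56, 0.01, 0.59, 0.56, None]
0.9 [0.52, 0.52, 0.52, 0.52, 0.52, 0.52, 0.51, 0.51, 0.51, 0.53, 0.49, 0.5, 0.5, 0.5, 0.5, 0.5]
0.95 [None, None, None, None, None, None, None, None, None, None, None, None, None, None, None, None]
```

```bash
cat >> h.py <<'E'
def go(tx,ty,tz,yawdeg,rows=8):
    o=bot.get_obs(); R=Rot.from_euler("xyz",o["tool_rot"]).as_matrix()
    T=Rot.from_euler("xyz",[np.pi,0,np.radians(yawdeg)]).as_matrix()
    d=R.T@(np.array([tx,ty,tz])-o["eef_pos"])/.03
    rv=Rot.from_matrix(R.T@T).as_rotvec(degrees=True)/5
    print("clock",round(float(o["clock"]),2),"pos",np.round(o["eef_pos"],4),"rpy",np.round(np.degrees(o["tool_rot"]),2),"F",np.round(o["contact_force"],1),"w",o["gripper_width"])
    print("units shift",np.round(d,2),"turn",np.round(rv,2),"| after-turn axes shift",np.round(T.T@R@d,2))
E
python3 - <<'E'
from h import *
go(.5005,-.0245,.25,172)
E
```

```text
clock 1.2 pos [0.1898 0.6997 0.2313] rpy [180.     0.   164.83] F [ 0.1 -0.1 -0.6] w 0.08594786173949975
units shift [-16.32 -20.59  -0.62] turn [-0.    0.   -1.43] | after-turn axes shift [-13.62 -22.46  -0.62]
```

```bash
python3 -m pendant '[{"x":-0.65,"y":-0.82,"z":-0.08},{"x":-0.65,"y":-0.82,"z":-0.08},{"x":-0.65,"y":-0.82,"z":-0.08},{"x":-0.65,"y":-0.82,"z":-0.08},{"x":-0.65,"y":-0.82,"z":-0.08},{"x":-0.65,"y":-0.82,"z":-0.08},{"x":-0.65,"y":-0.82,"z":-0.08},{"x":-0.65,"y":-0.82,"z":-0.08}]'; python3 -m pendant '[{"x":-0.65,"y":-0.82},{"x":-0.65,"y":-0.82},{"x":-0.65,"y":-0.82},{"x":-0.65,"y":-0.82},{"x":-0.65,"y":-0.82},{"x":-0.65,"y":-0.82},{"x":-0.65,"y":-0.82},{"x":-0.65,"y":-0.82}]'; python3 -c "
from h import *
go(.5005,-.0245,.25,172)"
```

```text
clock 1.2 pos [0.1898 0.6997 0.2313] rpy [180.     0.   164.83] F [ 0.1 -0.1 -0.6] w 0.08594786173949975
units shift [-16.32 -20.59  -0.62] turn [-0.    0.   -1.43] | after-turn axes shift [-13.62 -22.46  -0.62]schema error: expected keys fingers, x, y, z, rx, ry, rz
schema error: expected keys fingers, x, y, z, rx, ry, rz
```

```bash
python3 -m pendant '[{"fingers":0,"x":-0.65,"y":-0.82,"z":-0.08,"rx":0,"ry":0,"rz":0},{"fingers":0,"x":-0.65,"y":-0.82,"z":-0.08,"rx":0,"ry":0,"rz":0},{"fingers":0,"x":-0.65,"y":-0.82,"z":-0.08,"rx":0,"ry":0,"rz":0},{"fingers":0,"x":-0.65,"y":-0.82,"z":-0.08,"rx":0,"ry":0,"rz":0},{"fingers":0,"x":-0.65,"y":-0.82,"z":-0.08,"rx":0,"ry":0,"rz":0},{"fingers":0,"x":-0.65,"y":-0.82,"z":-0.08,"rx":0,"ry":0,"rz":0},{"fingers":0,"x":-0.65,"y":-0.82,"z":-0.08,"rx":0,"ry":0,"rz":0},{"fingers":0,"x":-0.65,"y":-0.82,"z":-0.08,"rx":0,"ry":0,"rz":0}]'; python3 -c "
from h import *
go(.5005,-.0245,.25,172)"
```

```text
clock: 2.0
eef_pos: [0.2893, 0.4678, 0.2508]
tool_rot: [3.141, 0.0, 2.877]
contact_force: [0.1, -0.6, 0.3]
gripper_width: 0.0853
gripper_force: 0.0
clock 2.0 pos [0.2893 0.4678 0.2508] rpy [1.7998e+02 1.0000e-02 1.6483e+02] F [ 0.1 -0.6  0.3] w 0.08528880143123387
units shift [-11.09 -14.     0.02] turn [ 0.    0.   -1.43] | after-turn axes shift [ -9.26 -15.27   0.03]
```

```bash
python3 -m pendant '[{"fingers":0,"x":-0.7,"y":-0.88,"z":0,"rx":0,"ry":0,"rz":0},{"fingers":0,"x":-0.7,"y":-0.88,"z":0,"rx":0,"ry":0,"rz":0},{"fingers":0,"x":-0.7,"y":-0.88,"z":0,"rx":0,"ry":0,"rz":0},{"fingers":0,"x":-0.7,"y":-0.88,"z":0,"rx":0,"ry":0,"rz":0},{"fingers":0,"x":-0.7,"y":-0.88,"z":0,"rx":0,"ry":0,"rz":0},{"fingers":0,"x":-0.7,"y":-0.88,"z":0,"rx":0,"ry":0,"rz":0},{"fingers":0,"x":-0.7,"y":-0.88,"z":0,"rx":0,"ry":0,"rz":0},{"fingers":0,"x":-0.7,"y":-0.88,"z":0,"rx":0,"ry":0,"rz":0}]' &&  python3 -m pendant '[{"fingers":0,"x":-0.7,"y":-0.88,"z":0,"rx":0,"ry":0,"rz":0},{"fingers":0,"x":-0.7,"y":-0.88,"z":0,"rx":0,"ry":0,"rz":0},{"fingers":0,"x":-0.7,"y":-0.88,"z":0,"rx":0,"ry":0,"rz":0},{"fingers":0,"x":-0.7,"y":-0.88,"z":0,"rx":0,"ry":0,"rz":0},{"fingers":0,"x":-0.7,"y":-0.88,"z":0,"rx":0,"ry":0,"rz":0},{"fingers":0,"x":-0.7,"y":-0.88,"z":0,"rx":0,"ry":0,"rz":0},{"fingers":0,"x":-0.6,"y":-0.8,"z":0,"rx":0,"ry":0,"rz":-0.7},{"fingers":0,"x":-0.4,"y":-0.6,"z":0,"rx":0,"ry":0,"rz":-0.7}]'; python3 - <<'E'
from h import *
go(.5005,-.0245,.25,172)
cal=bot.get_calibration("wrist"); print(cal["origin"],cal["rotation"])
im,d=bot.capture("wrist"); np.savez("w1.npz",im=im,d=d)
print("nz",(d>0).mean())
for t,lo,hi in (("cover",.14,.16),("rail",.13,.15),("dock",.015,.028)):
    for r in bot.outline_of("wrist",t)[:1]:
        p=pts("wrist",r["mask"],d,cal); print(t,r["conf"],r["rect"],len(p))
        q=p[(p[:,2]>lo)&(p[:,2]<hi)]
        if len(q)>5: print(np.round(q.mean(0),4),cv2.minAreaRect(q[:,:2].astype(np.float32)*1000))
cv2.imwrite("pics/c.png",im)
E
```

```text
clock: 2.8
eef_pos: [0.3962, 0.2199, 0.2508]
tool_rot: [3.141, 0.001, 2.877]
contact_force: [1.0, 0.1, 0.3]
gripper_width: 0.0853
gripper_force: 0.0
clock: 3.6
eef_pos: [0.4957, -0.0146, 0.2507]
tool_rot: [-3.141, 0.001, 3.0]
contact_force: [0.8, 0.2, -0.8]
gripper_width: 0.0852
gripper_force: 0.0
clock 3.6 pos [ 0.4957 -0.0146  0.2507] rpy [-1.7999e+02  5.0000e-02  1.7187e+02] F [ 0.8  0.2 -0.8] w 0.08519439771959714
units shift [-0.2  -0.3   0.03] turn [-0.    0.01 -0.03] | after-turn axes shift [-0.2  -0.3   0.02]
[ 0.42344059 -0.00532595  0.39271562] [-2.88206909e-01 -5.78441165e-05  1.42853193e+00]
nz 0.996046875
cover 0.78 [265.9, 148.2, 349.1, 233.0] 6038
[ 0.4985 -0.0257  0.148 ] ((499.96844482421875, -26.200794219970703), (9.930603981018066, 54.57957458496094), 81.91329956054688)
rail 0.76 [7.2, 129.1, 191.1, 308.7] 11674
[ 0.4878 -0.2547  0.1435] ((494.4161071777344, -257.62542724609375), (155.72500610351562, 18.691207885742188), 1.1277334690093994)
dock 0.86 [264.4, 110.8, 354.1, 216.6] 3412
[ 0.4453 -0.0193  0.0191] ((488.60028076171875, -25.51866912841797), (111.45584106445312, 137.33218383789062), 80.64750671386719)
```

View pics/c.png

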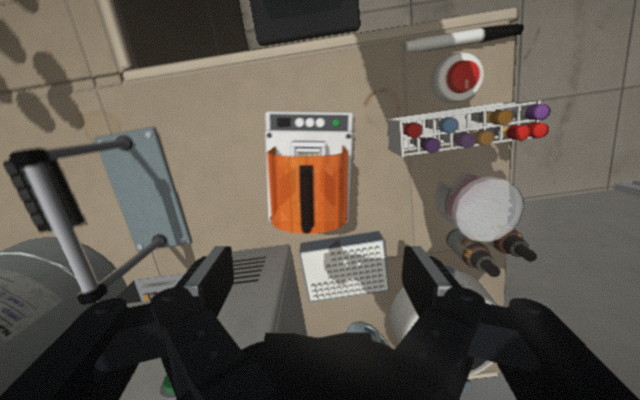

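```bash
python3 -c "
from h import *
go(.500,-.0255,.124,171.5)"; python3 -m pendant '[{"fingers":0,"x":-0.1,"y":-0.33,"z":0.6,"rx":0,"ry":0,"rz":0},{"fingers":0,"x":0,"y":0,"z":0.6,"rx":0,"ry":0,"rz":0},{"fingers":0,"x":0,"y":0,"z":0.6,"rx":0,"ry":0,"rz":0},{"fingers":0,"x":0,"y":0,"z":0.6,"rx":0,"ry":0,"rz":0},{"fingers":0,"x":0,"y":0,"z":0.6,"rx":0,"ry":0,"rz":0},{"fingers":0,"x":0,"y":0,"z":0.5,"rx":0,"ry":0,"rz":0},{"fingers":0,"x":0,"y":0,"z":0,"rx":0,"ry":0,"rz":0},{"fingers":0,"x":0,"y":0,"z":0,"rx":0,"ry":0,"rz":0}]';  python3 -c "
from h import *
go(.500,-.0255,.124,171.7)"
```

```text
clock 3.8 pos [ 0.4949 -0.0127  0.2505] rpy [ 1.7999e+02 -1.0000e-02  1.7171e+02] F [ 0.1 -0.1 -0.1] w 0.08538612498631351
units shift [-0.23 -0.4   4.22] turn [ 0.   -0.    0.04] | after-turn axes shift [-0.23 -0.4   4.22]
clock: 4.6
eef_pos: [0.4964, -0.0219, 0.1457]
tool_rot: [3.141, -0.001, 3.0]
contact_force: [0.0, -0.0, -1.3]
gripper_width: 0.085
gripper_force: 0.0
clock 4.6 pos [ 0.4964 -0.0219  0.1457] rpy [ 1.7999e+02 -3.0000e-02  1.7187e+02] F [ 0.  -0.  -1.3] w 0.08502611937099709
units shift [-0.14 -0.1   0.72] turn [ 0.   -0.01  0.03] | after-turn axes shift [-0.14 -0.1   0.72]
```

```bash
python3 -m pendant '[{"fingers":0,"x":-0.13,"y":-0.11,"z":0.35,"rx":0,"ry":0,"rz":0},{"fingers":0,"x":0,"y":0,"z":0.35,"rx":0,"ry":0,"rz":0},{"fingers":200,"x":0,"y":0,"z":0,"rx":0,"ry":0,"rz":0},{"fingers":255,"x":0,"y":0,"z":0,"rx":0,"ry":0,"rz":0},{"fingers":255,"x":0,"y":0,"z":0,"rx":0,"ry":0,"rz":0},{"fingers":255,"x":0,"y":0,"z":0,"rx":0,"ry":0,"rz":0},{"fingers":255,"x":0,"y":0,"z":0,"rx":0,"ry":0,"rz":0},{"fingers":255,"x":0,"y":0,"z":0,"rx":0,"ry":0,"rz":0}]';  python3 -c "
from h import *
go(.500,-.0255,.29,171.7)"
```

```text
clock: 5.4
eef_pos: [0.5, -0.0266, 0.1246]
tool_rot: [3.142, 0.0, 2.999]
contact_force: [-0.2, 0.1, -0.7]
gripper_width: 0.0089
gripper_force: 60.4
clock 5.4 pos [ 0.5    -0.0266  0.1246] rpy [1.8000e+02 1.0000e-02 1.7183e+02] F [-0.2  0.1 -0.7] w 0.008940460469099595
units shift [ 0.    0.04 -5.51] turn [0.   0.   0.03] | after-turn axes shift [ 0.01  0.04 -5.51]
```

```bash
python3 -m pendant '[{"fingers":255,"x":0,"y":0,"z":-0.3,"rx":0,"ry":0,"rz":0},{"fingers":255,"x":0,"y":0,"z":-0.6,"rx":0,"ry":0,"rz":0},{"fingers":255,"x":0,"y":0,"z":-0.8,"rx":0,"ry":0,"rz":0},{"fingers":255,"x":0,"y":0,"z":-0.9,"rx":0,"ry":0,"rz":0},{"fingers":255,"x":0,"y":0,"z":-0.9,"rx":0,"ry":0,"rz":0},{"fingers":255,"x":0,"y":0,"z":-0.9,"rx":0,"ry":0,"rz":0},{"fingers":255,"x":0,"y":0,"z":-0.8,"rx":0,"ry":0,"rz":0},{"fingers":255,"x":0,"y":0,"z":-0.4,"rx":0,"ry":0,"rz":0}]';  python3 - <<'E'
from h import *
go(.496,-.2565,.29,181.3)
cal=bot.get_calibration("wrist")
im,d=bot.capture("wrist")
for t,lo,hi in (("rail",.12,.155),("cover",.0,.4)):
    for r in bot.outline_of("wrist",t)[:1]:
        p=pts("wrist",r["mask"],d,cal); q=p[(p[:,2]>lo)&(p[:,2]<hi)]
        print(t,r["conf"],len(q))
        if len(q)>5: print(np.round(q.mean(0),4),cv2.minAreaRect(q[:,:2].astype(np.float32)*1000),np.percentile(q[:,2],[2,98]))
cv2.imwrite("pics/d.png",im)
E
```

```text
clock: 6.2
eef_pos: [0.5004, -0.0268, 0.295]
tool_rot: [3.141, 0.003, 2.999]
contact_force: [-0.2, -0.3, -0.8]
gripper_width: 0.0089
gripper_force: 60.4
clock 6.2 pos [ 0.5004 -0.0268  0.295 ] rpy [1.7996e+02 1.7000e-01 1.7182e+02] F [-0.2 -0.3 -0.8] w 0.008914131918082893
units shift [-0.94 -7.6   0.16] turn [ 0.    0.03 -1.9 ] | after-turn axes shift [ 0.32 -7.65  0.17]
rail 0.67 2614
[ 0.4883 -0.2553  0.1436] ((493.9866943359375, -257.7850341796875), (154.80274963378906, 18.57040786743164), 1.2896395921707153) [0.12503329 0.1505729 ]
cover 0.89 11931
[ 0.4865 -0.0253  0.2846] ((602.884033203125, -16.669082641601562), (309.0740051269531, 220.34188842773438), 23.773714065551758) [0.2213717  0.32017624]
```

View pics/d.png

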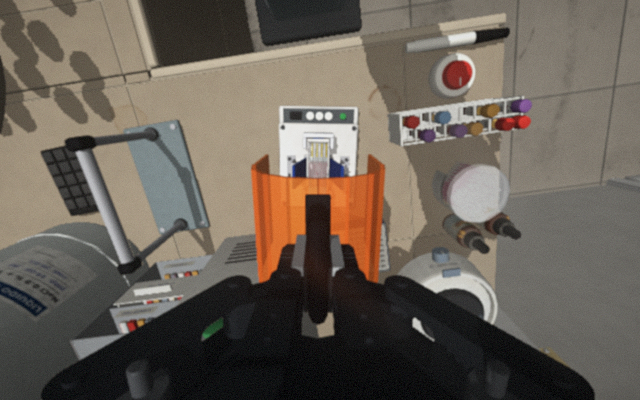

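```bash
python3 -m pendant '[{"fingers":255,"x":-0.05,"y":-0.4,"z":0,"rx":0,"ry":0,"rz":0},{"fingers":255,"x":-0.1,"y":-0.8,"z":0,"rx":0,"ry":0,"rz":0},{"fingers":255,"x":-0.12,"y":-0.95,"z":0,"rx":0,"ry":0,"rz":0},{"fingers":255,"x":-0.12,"y":-0.95,"z":0,"rx":0,"ry":0,"rz":0},{"fingers":255,"x":-0.12,"y":-0.95,"z":0,"rx":0,"ry":0,"rz":0},{"fingers":255,"x":-0.12,"y":-0.95,"z":0,"rx":0,"ry":0,"rz":0},{"fingers":255,"x":-0.12,"y":-0.95,"z":0,"rx":0,"ry":0,"rz":0},{"fingers":255,"x":-0.1,"y":-0.8,"z":0,"rx":0,"ry":0,"rz":0}]'; python3 -m pendant '[{"fingers":255,"x":-0.08,"y":-0.6,"z":0,"rx":0,"ry":0,"rz":-0.4},{"fingers":255,"x":0,"y":-0.25,"z":0,"rx":0,"ry":0,"rz":-0.5},{"fingers":255,"x":0,"y":0,"z":0,"rx":0,"ry":0,"rz":-0.5},{"fingers":255,"x":0,"y":0,"z":0,"rx":0,"ry":0,"rz":-0.5},{"fingers":255,"x":0,"y":0,"z":0,"rx":0,"ry":0,"rz":0},{"fingers":255,"x":0,"y":0,"z":0,"rx":0,"ry":0,"rz":0},{"fingers":255,"x":0,"y":0,"z":0,"rx":0,"ry":0,"rz":0},{"fingers":255,"x":0,"y":0,"z":0,"rx":0,"ry":0,"rz":0}]'; python3 - <<'E'
from h import *
go(.496,-.2565,.165,181.3)
im,d=bot.capture("side"); 
for cam in ("side","top"):
    im,d=bot.capture(cam)
    for r in bot.outline_of(cam,"cover")[:1]:
        p=pts(cam,r["mask"],d); print(cam,r["conf"],r["rect"],np.round(np.percentile(p,[2,50,98],axis=0),3))
    if cam=="side": cv2.imwrite("pics/e.png",cv2.resize(im[100:270,250:450],None,fx=3.5,fy=3.5))
E
```

```text
clock: 7.15
eef_pos: [0.4952, -0.2332, 0.291]
tool_rot: [-3.141, -0.003, 2.998]
contact_force: [-0.2, 0.1, -0.2]
gripper_width: 0.009
gripper_force: 60.4
clock: 7.95
eef_pos: [0.4953, -0.2564, 0.2923]
tool_rot: [3.142, -0.0, -3.119]
contact_force: [0.1, -0.6, -1.9]
gripper_width: 0.0085
gripper_force: 60.3
clock 7.95 pos [ 0.4953 -0.2564  0.2923] rpy [ 1.800e+02 -2.000e-02 -1.787e+02] F [ 0.1 -0.6 -1.9] w 0.008493332121984712
units shift [-0.02 -0.01  4.24] turn [ 0. -0.  0.] | after-turn axes shift [-0.02 -0.    4.24]
side 0.94 [346.5, 114.8, 396.1, 174.1] [[ 0.459 -0.301  0.194]
 [ 0.488 -0.218  0.249]
 [ 0.536 -0.209  0.309]]
```

View pics/e.png

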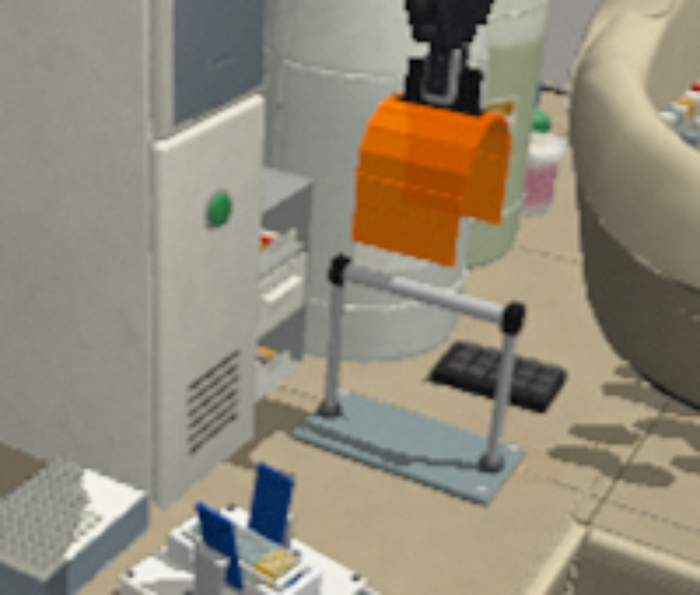

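```bash
python3 -m pendant '[{"fingers":255,"x":0,"y":0,"z":0.4,"rx":0,"ry":0,"rz":0},{"fingers":255,"x":0,"y":0,"z":0.7,"rx":0,"ry":0,"rz":0},{"fingers":255,"x":0,"y":0,"z":0.8,"rx":0,"ry":0,"rz":0},{"fingers":255,"x":0,"y":0,"z":0.8,"rx":0,"ry":0,"rz":0},{"fingers":255,"x":0,"y":0,"z":0.8,"rx":0,"ry":0,"rz":0},{"fingers":255,"x":0,"y":0,"z":0.6,"rx":0,"ry":0,"rz":0},{"fingers":255,"x":0,"y":0,"z":0.2,"rx":0,"ry":0,"rz":0},{"fingers":255,"x":0,"y":0,"z":0,"rx":0,"ry":0,"rz":0}]'; python3 -c "
from h import *
go(.496,-.2565,.156,181.3)"
```

```text
clock: 9.0
eef_pos: [0.4949, -0.2562, 0.1624]
tool_rot: [3.141, -0.002, -3.118]
contact_force: [0.4, -1.0, -0.8]
gripper_width: 0.0089
gripper_force: 60.4
clock 9.0 pos [ 0.4949 -0.2562  0.1624] rpy [ 1.7996e+02 -1.1000e-01 -1.7868e+02] F [ 0.4 -1.  -0.8] w 0.008860524316055505
units shift [-0.04 -0.01  0.21] turn [ 0.01 -0.02  0.  ] | after-turn axes shift [-0.04 -0.01  0.21]
```

```bash
python3 -m pendant '[{"fingers":255,"x":0,"y":0,"z":0.08,"rx":0,"ry":0,"rz":0},{"fingers":255,"x":0,"y":0,"z":0.07,"rx":0,"ry":0,"rz":0},{"fingers":255,"x":0,"y":0,"z":0.05,"rx":0,"ry":0,"rz":0},{"fingers":255,"x":0,"y":0,"z":0.03,"rx":0,"ry":0,"rz":0},{"fingers":255,"x":0,"y":0,"z":0,"rx":0,"ry":0,"rz":0},{"fingers":255,"x":0,"y":0,"z":0,"rx":0,"ry":0,"rz":0},{"fingers":255,"x":0,"y":0,"z":0,"rx":0,"ry":0,"rz":0},{"fingers":255,"x":0,"y":0,"z":0,"rx":0,"ry":0,"rz":0}]'
```

```text
clock: 9.8
eef_pos: [0.4955, -0.2564, 0.1567]
tool_rot: [-3.142, 0.0, -3.118]
contact_force: [1.1, -0.2, -1.3]
gripper_width: 0.0088
gripper_force: 60.4
```

```bash
python3 -m pendant '[{"fingers":255,"x":0,"y":0,"z":0.04,"rx":0,"ry":0,"rz":0},{"fingers":255,"x":0,"y":0,"z":0.03,"rx":0,"ry":0,"rz":0},{"fingers":255,"x":0,"y":0,"z":0,"rx":0,"ry":0,"rz":0},{"fingers":255,"x":0,"y":0,"z":0,"rx":0,"ry":0,"rz":0},{"fingers":255,"x":0,"y":0,"z":0,"rx":0,"ry":0,"rz":0},{"fingers":255,"x":0,"y":0,"z":0,"rx":0,"ry":0,"rz":0},{"fingers":255,"x":0,"y":0,"z":0,"rx":0,"ry":0,"rz":0},{"fingers":255,"x":0,"y":0,"z":0,"rx":0,"ry":0,"rz":0}]'
```

```text
clock: 10.6
eef_pos: [0.4956, -0.2564, 0.1558]
tool_rot: [-3.141, 0.001, -3.118]
contact_force: [-3.9, 2.5, 14.8]
gripper_width: 0.0086
gripper_force: 62.9
```

```bash
python3 -m pendant '[{"fingers":255,"x":0,"y":0,"z":-0.04,"rx":0,"ry":0,"rz":0},{"fingers":255,"x":0,"y":0,"z":0,"rx":0,"ry":0,"rz":0},{"fingers":225,"x":0,"y":0,"z":0,"rx":0,"ry":0,"rz":0},{"fingers":210,"x":0,"y":0,"z":0,"rx":0,"ry":0,"rz":0},{"fingers":180,"x":0,"y":0,"z":0,"rx":0,"ry":0,"rz":0},{"fingers":120,"x":0,"y":0,"z":0,"rx":0,"ry":0,"rz":0},{"fingers":60,"x":0,"y":0,"z":0,"rx":0,"ry":0,"rz":0},{"fingers":0,"x":0,"y":0,"z":0,"rx":0,"ry":0,"rz":0}]'; python3 -m pendant '[{"fingers":0,"x":0,"y":0,"z":0,"rx":0,"ry":0,"rz":0},{"fingers":0,"x":0,"y":0,"z":-0.2,"rx":0,"ry":0,"rz":0},{"fingers":0,"x":0,"y":0,"z":-0.4,"rx":0,"ry":0,"rz":0},{"fingers":0,"x":0,"y":0,"z":-0.6,"rx":0,"ry":0,"rz":0},{"fingers":0,"x":0,"y":0,"z":-0.8,"rx":0,"ry":0,"rz":0},{"fingers":0,"x":0,"y":0,"z":-0.8,"rx":0,"ry":0,"rz":0},{"fingers":0,"x":0,"y":0,"z":-0.8,"rx":0,"ry":0,"rz":0},{"fingers":0,"x":0,"y":0,"z":-0.4,"rx":0,"ry":0,"rz":0}]'; python3 - <<'E'
from h import *
go(.504,-.027,.25,171)
R9=Rot.from_euler("z",-9,degrees=True)
for cam in ("side","top"):
    im,d=bot.capture(cam); np.savez(cam+"2.npz",im=im,d=d)
    for t in ("cover","cassette","dock","catch_left","catch_right"):
      for r in bot.outline_of(cam,t)[:1]:
        p=pts(cam,r["mask"],d); print(cam,t,round(r["conf"],2),r["rect"],np.round(np.percentile(p,[2,50,98],axis=0),3).tolist())
        np.save(f"m2_{cam}_{t}.npy",r["mask"])
    if cam=="side": cv2.imwrite("pics/f.png",cv2.resize(im[140:310,250:450],None,fx=3.5,fy=3.5))
E
```

```text
clock: 11.4
eef_pos: [0.4955, -0.2564, 0.1557]
tool_rot: [-3.142, -0.0, -3.118]
contact_force: [0.3, 1.1, 0.0]
gripper_width: 0.0674
gripper_force: 0.0
clock: 12.2
eef_pos: [0.4961, -0.2568, 0.2787]
tool_rot: [-3.14, 0.003, -3.119]
contact_force: [0.1, 1.3, -0.2]
gripper_width: 0.0852
gripper_force: 0.0
clock 12.2 pos [ 0.4961 -0.2568  0.2787] rpy [-179.92    0.19 -178.68] F [ 0.1  1.3 -0.2] w 0.08520115270226299
units shift [-0.44  7.65  0.95] turn [-0.01  0.04  2.06] | after-turn axes shift [0.94 7.61 0.96]
side cover 0.59 [346.0, 169.5, 389.8, 224.5] [[0.46, -0.309, 0.052], [0.493, -0.225, 0.119], [0.536, -0.215, 0.179]]
side cassette 0.93 [302.0, 233.1, 338.5, 270.8] [[0.465, -0.056, 0.03], [0.499, -0.022, 0.053], [0.543, 0.004, 0.092]]
side dock 0.67 [281.8, 247.4, 361.8, 300.2] [[0.421, -0.068, 0.009], [0.466, 0.003, 0.022], [0.567, 0.038, 0.055]]
side catch_left 0.67 [304.3, 228.1, 336.9, 275.4] [[0.465, -0.058, 0.027], [0.499, -0.024, 0.053], [0.548, 0.004, 0.093]]
side catch_right 0.69 [319.6, 236.4, 334.0, 256.1] [[0.488, -0.057, 0.047], [0.502, -0.051, 0.071], [0.517, -0.045, 0.093]]
top cassette 0.92 [267.9, 218.2, 290.6, 249.0] [[0.463, -0.056, 0.026], [0.502, -0.027, 0.048], [0.542, -0.0, 0.092]]
top dock 0.71 [260.1, 209.0, 304.2, 267.0] [[0.418, -0.084, 0.012], [0.477, -0.03, 0.022], [0.564, 0.031, 0.059]]
top catch_left 0.49 [268.9, 224.1, 277.6, 235.7] [[0.495, -0.01, 0.044], [0.508, -0.004, 0.072], [0.52, 0.003, 0.096]]
```

View pics/f.png

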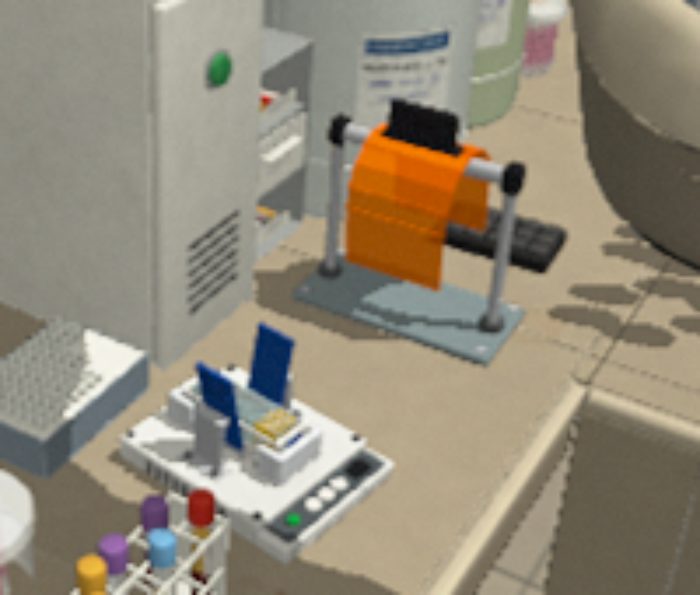

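```bash
python3 -m pendant '[{"fingers":0,"x":-0.05,"y":0.5,"z":0,"rx":0,"ry":0,"rz":0},{"fingers":0,"x":-0.05,"y":0.9,"z":0,"rx":0,"ry":0,"rz":0},{"fingers":0,"x":-0.06,"y":1,"z":0,"rx":0,"ry":0,"rz":0},{"fingers":0,"x":-0.06,"y":1,"z":0,"rx":0,"ry":0,"rz":0},{"fingers":0,"x":-0.06,"y":1,"z":0,"rx":0,"ry":0,"rz":0},{"fingers":0,"x":-0.06,"y":1,"z":0,"rx":0,"ry":0,"rz":0},{"fingers":0,"x":-0.06,"y":1,"z":0,"rx":0,"ry":0,"rz":0},{"fingers":0,"x":-0.06,"y":0.8,"z":0,"rx":0,"ry":0,"rz":0}]'; python3 -m pendant '[{"fingers":0,"x":-0.04,"y":0.4,"z":0,"rx":0,"ry":0,"rz":0.4},{"fingers":0,"x":0,"y":0,"z":0.2,"rx":0,"ry":0,"rz":0.5},{"fingers":0,"x":0,"y":0,"z":0.4,"rx":0,"ry":0,"rz":0.6},{"fingers":0,"x":0,"y":0,"z":0.3,"rx":0,"ry":0,"rz":0.56},{"fingers":0,"x":0,"y":0,"z":0.2,"rx":0,"ry":0,"rz":0},{"fingers":0,"x":0,"y":0,"z":0,"rx":0,"ry":0,"rz":0},{"fingers":0,"x":0,"y":0,"z":0,"rx":0,"ry":0,"rz":0},{"fingers":0,"x":0,"y":0,"z":0,"rx":0,"ry":0,"rz":0}]'; python3 - <<'E'
from h import *
go(.5035,-.027,.25,171)
cal=bot.get_calibration("wrist")
im,d=bot.capture("wrist"); np.savez("w3.npz",im=im,d=d,o=cal["origin"],r=cal["rotation"])
yaw=np.radians(-9); ex=np.array([np.cos(yaw),np.sin(yaw)])
hsv=cv2.cvtColor(im,cv2.COLOR_BGR2HSV)
allp=pts("wrist",np.ones((400,640),bool),np.where(d>0,d,1),cal).reshape(400,640,3)
blue=(hsv[...,0]>105)&(hsv[...,0]<130)&(hsv[...,1]>120)&(abs(allp[...,0]-.503)<.05)&(abs(allp[...,1]+.027)<.05)&(allp[...,2]>.085)&(allp[...,2]<.1)
n,lab,st,_=cv2.connectedComponentsWithStats(blue.astype(np.uint8))
for i in range(1,n):
    if st[i,4]>15:
        q=allp[lab==i]; print("catch",st[i],np.round(q.mean(0),4),cv2.minAreaRect(q[:,:2].astype(np.float32)*1000))
for t,lo,hi in (("cassette",.045,.056),("dock",.015,.028)):
    for r in bot.outline_of("wrist",t)[:1]:
        p=pts("wrist",r["mask"],d,cal); q=p[(p[:,2]>lo)&(p[:,2]<hi)]
        print(t,r["conf"],r["rect"],len(q),np.round(q.mean(0),4),cv2.minAreaRect(q[:,:2].astype(np.float32)*1000))
cv2.imwrite("pics/g.png",im)
E
```

```text
clock: 13.6
eef_pos: [0.5038, -0.0371, 0.2757]
tool_rot: [3.141, 0.0, -3.116]
contact_force: [-0.2, 0.3, -0.6]
gripper_width: 0.0853
gripper_force: 0.0
clock: 14.4
eef_pos: [0.5054, -0.028, 0.2431]
tool_rot: [3.141, 0.001, 2.986]
contact_force: [-0.1, 0.4, 0.2]
gripper_width: 0.0851
gripper_force: 0.0
clock 14.4 pos [ 0.5054 -0.028   0.2431] rpy [1.7999e+02 4.0000e-02 1.7107e+02] F [-0.1  0.4  0.2] w 0.08509011155704277
units shift [ 0.07  0.02 -0.23] turn [0.   0.01 0.01] | after-turn axes shift [ 0.07  0.02 -0.23]
catch [343 169   6  28 127] [5.077e-01 5.000e-04 9.090e-02] ((507.9619140625, 0.7242927551269531), (4.885781288146973, 27.911087036132812), 80.69679260253906)
catch [288 170   5  27  88] [ 0.4991 -0.057   0.0917] ((498.7916564941406, -57.06742477416992), (3.82344651222229, 27.60411834716797), 82.7598876953125)
cassette 0.71 [288.5, 136.5, 348.8, 209.5] 985 [ 0.5016 -0.0275  0.0496] ((503.10809326171875, -27.594375610351562), (43.252227783203125, 84.65813446044922), 79.79298400878906)
dock 0.96 [273.1, 103.4, 364.4, 215.7] 6198 [ 0.4804 -0.0243  0.0204] ((493.0133056640625, -26.174659729003906), (112.37371063232422, 145.26023864746094), 81.0380859375)
```

View pics/g.png

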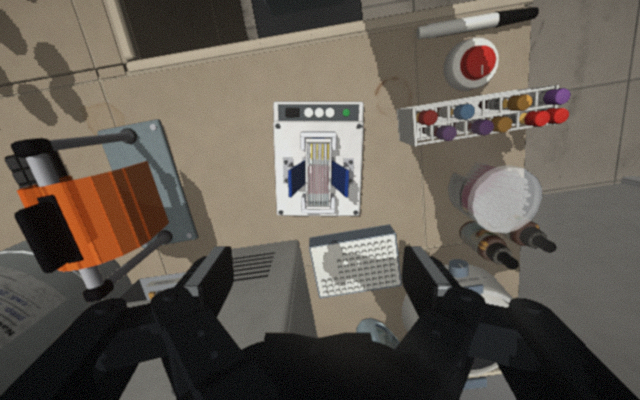

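```bash
python3 -m pendant '[{"fingers":0,"x":0.05,"y":0,"z":0.5,"rx":0,"ry":0,"rz":0},{"fingers":0,"x":0,"y":0,"z":0.8,"rx":0,"ry":0,"rz":0},{"fingers":0,"x":0,"y":0,"z":0.9,"rx":0,"ry":0,"rz":0},{"fingers":0,"x":0,"y":0,"z":0.9,"rx":0,"ry":0,"rz":0},{"fingers":0,"x":0,"y":0,"z":0.9,"rx":0,"ry":0,"rz":0},{"fingers":0,"x":0,"y":0,"z":0.8,"rx":0,"ry":0,"rz":0},{"fingers":0,"x":0,"y":0,"z":0.4,"rx":0,"ry":0,"rz":0},{"fingers":0,"x":0,"y":0,"z":0.2,"rx":0,"ry":0,"rz":0}]';  python3 -c "
from h import *
go(.504,-.028,.064,171)"
```

```text
clock: 15.35
eef_pos: [0.5035, -0.0279, 0.0799]
tool_rot: [-3.141, -0.001, 2.985]
contact_force: [-0.4, 0.3, 0.3]
gripper_width: 0.0854
gripper_force: 0.0
clock 15.35 pos [ 0.5035 -0.0279  0.0799] rpy [-1.7999e+02 -6.0000e-02  1.7103e+02] F [-0.4  0.3  0.3] w 0.08542001318262087
units shift [-0.02  0.    0.53] turn [-0.   -0.01  0.01] | after-turn axes shift [-0.02  0.    0.53]
```

```bash
python3 -m pendant '[{"fingers":0,"x":0,"y":0,"z":0.25,"rx":0,"ry":0,"rz":0},{"fingers":0,"x":0,"y":0,"z":0.2,"rx":0,"ry":0,"rz":0},{"fingers":0,"x":0,"y":0,"z":0,"rx":0,"ry":0,"rz":0},{"fingers":0,"x":0,"y":0,"z":0,"rx":0,"ry":0,"rz":0},{"fingers":30,"x":0,"y":0,"z":0,"rx":0,"ry":0,"rz":0},{"fingers":50,"x":0,"y":0,"z":0,"rx":0,"ry":0,"rz":0},{"fingers":60,"x":0,"y":0,"z":0,"rx":0,"ry":0,"rz":0},{"fingers":60,"x":0,"y":0,"z":0,"rx":0,"ry":0,"rz":0}]';  python3 -c "
from h import *
go(.504,-.028,.064,171)"
```

```text
clock: 16.15
eef_pos: [0.5039, -0.0277, 0.0674]
tool_rot: [3.141, 0.0, 2.985]
contact_force: [0.2, -0.2, 0.1]
gripper_width: 0.065
gripper_force: 0.2
clock 16.15 pos [ 0.5039 -0.0277  0.0674] rpy [1.7999e+02 3.0000e-02 1.7104e+02] F [ 0.2 -0.2  0.1] w 0.06503748226404026
units shift [-0.01 -0.01  0.11] turn [0.   0.01 0.01] | after-turn axes shift [-0.01 -0.01  0.11]
```

```bash
python3 -m pendant '[{"fingers":60,"x":0,"y":0,"z":0.09,"rx":0,"ry":0,"rz":0},{"fingers":80,"x":0,"y":0,"z":0,"rx":0,"ry":0,"rz":0},{"fingers":90,"x":0,"y":0,"z":0,"rx":0,"ry":0,"rz":0},{"fingers":100,"x":0,"y":0,"z":0,"rx":0,"ry":0,"rz":0},{"fingers":110,"x":0,"y":0,"z":0,"rx":0,"ry":0,"rz":0},{"fingers":120,"x":0,"y":0,"z":0,"rx":0,"ry":0,"rz":0},{"fingers":120,"x":0,"y":0,"z":0,"rx":0,"ry":0,"rz":0},{"fingers":120,"x":0,"y":0,"z":0,"rx":0,"ry":0,"rz":0}]';  python3 -c "
from h import *
go(.504,-.028,.064,171)"
```

```text
clock: 16.95
eef_pos: [0.504, -0.0279, 0.0648]
tool_rot: [3.141, 0.001, 2.985]
contact_force: [-0.2, -0.6, 6.0]
gripper_width: 0.0452
gripper_force: 4.8
clock 16.95 pos [ 0.504  -0.0279  0.0648] rpy [1.7999e+02 4.0000e-02 1.7102e+02] F [-0.2 -0.6  6. ] w 0.045164029094304656
units shift [-0.   -0.    0.03] turn [0.   0.01 0.  ] | after-turn axes shift [-0.   -0.    0.03]
```

```bash
python3 -m pendant '[{"fingers":135,"x":0,"y":0,"z":0,"rx":0,"ry":0,"rz":0},{"fingers":145,"x":0,"y":0,"z":0,"rx":0,"ry":0,"rz":0},{"fingers":160,"x":0,"y":0,"z":0,"rx":0,"ry":0,"rz":0},{"fingers":255,"x":0,"y":0,"z":0,"rx":0,"ry":0,"rz":0},{"fingers":255,"x":0,"y":0,"z":0,"rx":0,"ry":0,"rz":0},{"fingers":255,"x":0,"y":0,"z":0,"rx":0,"ry":0,"rz":0},{"fingers":255,"x":0,"y":0,"z":0,"rx":0,"ry":0,"rz":0},{"fingers":255,"x":0,"y":0,"z":0,"rx":0,"ry":0,"rz":0}]';  python3 -c "
from h import *
go(.504,-.028,.164,171)"
```

```text
clock: 17.75
eef_pos: [0.5041, -0.0275, 0.0653]
tool_rot: [3.141, 0.001, 2.985]
contact_force: [-1.2, 2.2, 14.6]
gripper_width: 0.0346
gripper_force: 58.8
clock 17.75 pos [ 0.5041 -0.0275  0.0653] rpy [1.7996e+02 7.0000e-02 1.7104e+02] F [-1.2  2.2 14.6] w 0.03464110143959547
units shift [-0.   -0.01 -3.29] turn [0.01 0.01 0.01] | after-turn axes shift [ 0.   -0.02 -3.29]
```

```bash
python3 -m pendant '[{"fingers":255,"x":0,"y":0,"z":-0.05,"rx":0,"ry":0,"rz":0},{"fingers":255,"x":0,"y":0,"z":-0.05,"rx":0,"ry":0,"rz":0},{"fingers":255,"x":0,"y":0,"z":-0.05,"rx":0,"ry":0,"rz":0},{"fingers":255,"x":0,"y":0,"z":-0.05,"rx":0,"ry":0,"rz":0},{"fingers":255,"x":0,"y":0,"z":-0.05,"rx":0,"ry":0,"rz":0},{"fingers":255,"x":0,"y":0,"z":-0.05,"rx":0,"ry":0,"rz":0},{"fingers":255,"x":0,"y":0,"z":0,"rx":0,"ry":0,"rz":0},{"fingers":255,"x":0,"y":0,"z":0,"rx":0,"ry":0,"rz":0}]';  python3 - <<'E'
from h import *
go(.504,-.028,.164,171)
im,d=bot.capture("side"); cv2.imwrite("pics/h.png",cv2.resize(im[170:320,260:400],None,fx=4,fy=4))
E
```

```text
clock: 18.55
eef_pos: [0.5037, -0.0278, 0.0735]
tool_rot: [3.142, 0.0, 2.985]
contact_force: [0.5, 0.3, -2.1]
gripper_width: 0.0344
gripper_force: 60.2
clock 18.55 pos [ 0.5037 -0.0278  0.0735] rpy [1.8000e+02 1.0000e-02 1.7103e+02] F [ 0.5  0.3 -2.1] w 0.03444225448305384
units shift [-0.01 -0.   -3.02] turn [0.   0.   0.01] | after-turn axes shift [-0.01 -0.   -3.02]
```

View pics/h.png

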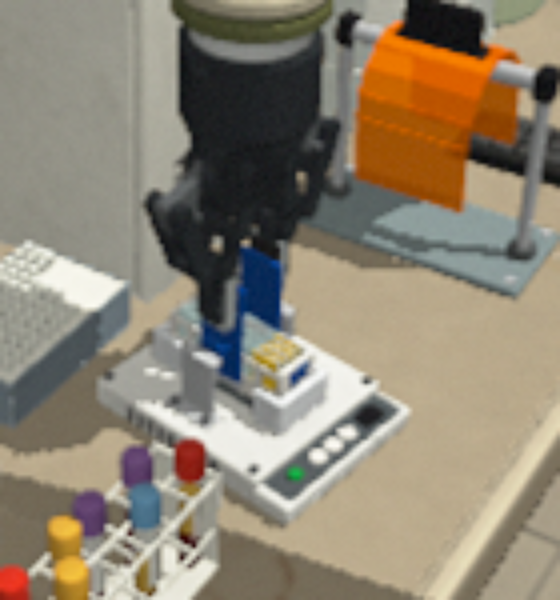

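```bash
python3 -m pendant '[{"fingers":255,"x":0,"y":0,"z":-0.15,"rx":0,"ry":0,"rz":0},{"fingers":255,"x":0,"y":0,"z":-0.25,"rx":0,"ry":0,"rz":0},{"fingers":255,"x":0,"y":0,"z":-0.3,"rx":0,"ry":0,"rz":0},{"fingers":255,"x":0,"y":0,"z":-0.3,"rx":0,"ry":0,"rz":0},{"fingers":255,"x":0,"y":0,"z":-0.3,"rx":0,"ry":0,"rz":0},{"fingers":255,"x":0,"y":0,"z":-0.3,"rx":0,"ry":0,"rz":0},{"fingers":255,"x":0,"y":0,"z":-0.3,"rx":0,"ry":0,"rz":0},{"fingers":255,"x":0,"y":0,"z":-0.3,"rx":0,"ry":0,"rz":0}]';python3 -m pendant '[{"fingers":255,"x":0,"y":0,"z":-0.3,"rx":0,"ry":0,"rz":0},{"fingers":255,"x":0,"y":0,"z":-0.3,"rx":0,"ry":0,"rz":0},{"fingers":255,"x":0,"y":0,"z":-0.15,"rx":0,"ry":0,"rz":0},{"fingers":255,"x":0,"y":0,"z":-0.1,"rx":0,"ry":0,"rz":0},{"fingers":255,"x":0,"y":0,"z":0,"rx":0,"ry":0,"rz":0},{"fingers":255,"x":0,"y":0,"z":0,"rx":0,"ry":0,"rz":0},{"fingers":255,"x":0,"y":0,"z":0,"rx":0,"ry":0,"rz":0},{"fingers":255,"x":0,"y":0,"z":0,"rx":0,"ry":0,"rz":0}]';  python3 - <<'E'
from h import *
go(.504,-.028,.165,171)
im,d=bot.capture("side"); cv2.imwrite("pics/i.png",cv2.resize(im[130:320,230:410],None,fx=3.1,fy=3.1))
for t in ("cassette","cover"):
  for r in bot.outline_of("side",t)[:1]:
    p=pts("side",r["mask"],d); print(t,r["conf"],np.round(np.percentile(p,[2,50,98],axis=0),3).tolist())
E
```

```text
clock: 19.4
eef_pos: [0.5037, -0.0278, 0.1404]
tool_rot: [3.142, 0.0, 2.985]
contact_force: [-0.7, -0.6, -2.1]
gripper_width: 0.0344
gripper_force: 60.2
clock: 20.2
eef_pos: [0.5035, -0.0278, 0.1647]
tool_rot: [-3.141, -0.001, 2.985]
contact_force: [0.8, -0.7, -2.0]
gripper_width: 0.0342
gripper_force: 60.2
clock 20.2 pos [ 0.5035 -0.0278  0.1647] rpy [-1.7999e+02 -3.0000e-02  1.7103e+02] F [ 0.8 -0.7 -2. ] w 0.034243425469230364
units shift [-0.02 -0.   -0.01] turn [-0.   -0.01  0.01] | after-turn axes shift [-0.02 -0.   -0.01]
cassette 0.78 [[0.463, -0.044, 0.123], [0.496, -0.018, 0.15], [0.548, -0.005, 0.192]]
cover 0.65 [[0.46, -0.308, 0.054], [0.493, -0.224, 0.12], [0.536, -0.215, 0.179]]
```

View pics/i.png

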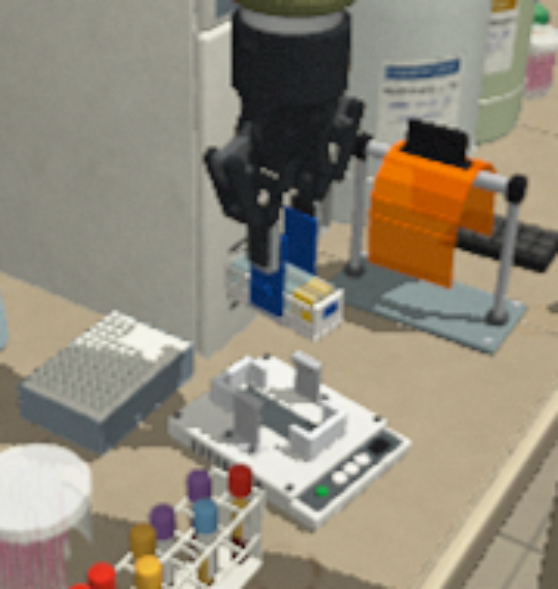

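The cassette is out of the station and upright about 10 cm above its seat. The cover is hanging astride the bar.

```bash
python3 -c "
from cell import bot
print(bot.hand_in())"
```

```text
the job is handed in; nothing more can be done
None
```

The job is handed in at about 20 s of the 54 s allowed: the dust cover hangs astride the rail bar, and the cassette is held still and upright by its pinched catches about 10 cm above its seat, clear of the station, rail and cover.

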